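# Set the tilt jig: lower the lid, rock the angle gauge to the mark and hold

### The job

Gently lower the raised lid of the aluminium jig all the way onto its stop, so that the round-headed stud on it stands upright. Then pick up the dial angle gauge by its handle, set it upright with the middle of its foot on the stud, pause a moment, and rock it there until its swinging pointer settles on the set-hand (the wedge on the rim). Finish holding it: gauge still in the gripper, resting lightly on the stud, motionless, pointer on the mark; do not re-set the wedge, and leave the other things on the bench where they are.

Things in the scene. Friction and masses are not known exactly. Their poses are not given: they have to be found in the camera images.
- lid (a joint): hinge angle of the jig's lid: 0 = down, level on its stop, on the box; it grows as the lid is raised, up to 1.4 rad. Starts between 0.7 and 1.1. The hinge is stiff (friction 0.55 N m): the lid stays where it is left and a push of about 2 to 5 N near its free edge lowers it
- jig: aluminium box 160 x 160 x 50 mm, walls 6 mm, fixed to the bench, on top of which the lid is hinged; origin at the centre of its underside, z up, its +x side (roughly away from the robot) is the hinge side
- lid_hinge (a point): middle of the hinged edge of the lid (far side of the jig), on the lid's upper face; its own axes turn with the lid: -x along the lid to the free edge, z out of the lid's upper face, y along the hinge. With the lid down this face is 58 mm above the bench. The hinge line lies 8 mm under this point along its z
- lid_edge (a point): point on the lid's upper face (the one that carries the stud), 145 mm from the hinge and 15 mm from the free edge, midway along it: the place to push. The lid is a bare aluminium plate 160 x 160 x 8 mm; when raised it slopes up from the far hinge towards the robot and the face with the stud looks up and away from the robot. Axes as lid_hinge
- stud_top (a point): crown of the ball head of the round-headed steel stud that stands on the middle of the lid's upper face, 75 mm from the hinge, and moves with the lid: shank 20 mm thick, base flange 32 mm, ball head 28 mm across, 40 mm high in all (crown 40 mm above the lid's face, 98 mm above the bench when the lid is down); the ball's centre is 14 mm below it
- gauge: dial angle gauge, loose, standing on the bench on its foot, 0.30 kg: flat foot 80 mm (y) x 34 mm (x) x 14 mm, upright round dial body 100 mm across and 22 mm thick (x) centred 62 mm above the underside, and on top a black block handle 28 mm (y) x 22 mm (x), from 114 to 154 mm above the underside. Origin at the centre of the flat underside, z up, x = axis of the dial, square to its two alike white faces, y = across the dial
- gauge_foot (a point): centre of the flat underside of the gauge
- gauge_grip (a point): middle of the handle, 134 mm above the underside, 20 mm below its top; pinched across y (28 mm) the gripper can tilt the gauge firmly
- pointer (a joint): angle (rad) of the swinging pointer relative to the gauge, about the gauge's x: a thin long black needle on each face, weighted so that it always stands plumb; 0 when the gauge is upright. It grows when the top of the gauge leans towards the gauge's +y (equal to that lean), and settles in about half a second
- set_hand (a joint): angle (rad) of the set-hand on the same scale as the pointer: a short broad dark wedge on the dial's rim, set beforehand to between 0.22 and 0.45, i.e. on the gauge's -y side of the top; it stays put on the gauge and is not to be adjusted. The pointer is on the mark when the two angles are equal
- pointer_tip (a point): reference point on the pointer near its upper end, 40 mm from the pivot, in the gauge's mid-plane
- set_tip (a point): the set-hand's mark, 40 mm from the pivot at the point of the wedge, in the gauge's mid-plane
- multimeter: bystander: grey hand-held meter lying on the bench, 150 x 78 x 32 mm, origin under its centre
- spool: bystander: bare metal spool standing on the bench, 54 mm across, 46 mm high, origin under its centre
- demo_board: bystander: circuit board on a wooden base 120 x 160 x 22 mm, origin under its centre
- screwdriver: bystander: screwdriver lying on the bench, origin under its middle

How it is judged:
On the way, in this order (a step that is already met when the one before it is completed fails the run):
1. the lid is down on its stop (value of joint lid below 0.03 rad), for 0.2 s.
2. the held gauge stands upright (within 0.14 rad) with its foot on the stud (contact force between gauge and the fingers above 1 N and contact force between gauge and jig above 0.3 N and height (world z) of gauge_foot above 0.088 m and horizontal distance between gauge_foot and stud_top below 0.02 m and value of joint lid below 0.04 rad and angle between gauge's own z axis and vertical below 0.14 rad), for 0.2 s.
At the end, for the whole second after the job is handed in: lid down (0.04 rad); gauge gripped (over 1 N), bearing on the stud (over 0.3 N), foot's middle within 20 mm of the crown sideways and over 88 mm above the bench; pointer within 3.2 mm (0.08 rad) of the set-hand's mark; gauge and pointer still (contact force between gauge and the fingers above 1 N and contact force between gauge and jig above 0.3 N and height (world z) of gauge_foot above 0.088 m and horizontal distance between gauge_foot and stud_top below 0.02 m and value of joint lid below 0.04 rad and distance between pointer_tip and set_tip below 0.0032 m and velocity of joint pointer between -0.2 and 0.2 rad/s and linear speed of gauge below 0.02 m/s and angular speed of gauge below 0.15 rad/s); the arm keeps its last pose, push and grip.
It fails at once if the lid is slammed (it swings faster than 2 rad/s) (velocity of joint lid below -2 rad/s or velocity of joint lid above 2 rad/s).
It fails at once if the gauge is pressed hard (over 40 N) on the stud or jig (contact force between gauge and jig above 40 N).
It fails at once if the set-hand is re-set (turned outside the range it was set in) (value of joint set_hand below 0.18 rad or value of joint set_hand above 0.49 rad).
It fails at once if another thing on the bench is moved by over 30 mm (distance of any of multimeter, spool, demo_board, screwdriver from where it was at the start of the episode above 0.03 m).
It also fails if it takes over 61 s, if anything falls off the work surface, if the arm or the gripper's body presses on something with over 40 N, if the wrist force passes 120 N, or if a joint passes its speed limit or range.

### The arm

A 6-joint arm with a two-finger parallel gripper is mounted at the origin on the work surface. World frame = base frame: x ahead of the robot, y to its left, z up, the work surface at z = 0. Lengths are in m, angles in rad, forces in N, time in s.
With the tool pointing down it reaches from about 0.375 to 0.975 m from the base axis. Payload 3.8 kg.
Tool frame: the origin (TCP) lies midway between the tips of the shut fingers; the grasp point (between the pads) lies 19 mm behind it; z points along the fingers, y is the line along which they close (so a half turn about z gives the same grasp; the last joint's range is limited). The gripper opens to 85 mm and grips with 20 to 120 N. Pads are 22 mm wide; open, the fingers measure 114 mm over their backs; the gripper's body (76 mm by 85 mm) begins 54 mm behind the grasp point. The pads swing forward as they close: fully open they stand 13 mm farther back than shut.
Start: joints at [-1.208, 0.264, 1.604, -0, 1.274, -0.037], TCP at [0.263, -0.622, 0.231] pointing down, gripper open.
Joint ranges: [-2.63, 2.63], [-0.94, 2.18], [0.31, 2.57], [-1.31, 4.45], [0, 2.66], [-2.55, 2.55]. Speed limits (rad/s): [2.57, 2.57, 3.14, 3.14, 3.14, 3.14].

### API

Orientations are given as a rotation vector (axis times angle).
In Python, from workcell import read_state, vision, ticket gives the robot as it stands. The module is installed in compiled form; this text tells all that it offers.
- The arm moves only by the tool jog_arm, never from a script. Its arguments are lists of equal length, an entry for each row: "turn": the turn, a rotation vector about the tool's x, y, z in rad, a list of three; "delta_pos": the shift along the tool's x, y, z in m, a list of three; "gripper": the finger opening in m, from 0 to 0.0854. In form: {"turn": [[rx, ry, rz], ...], "delta_pos": [[dx, dy, dz], ...], "gripper": [gripper, ...]}. A call has 1 to 20 rows; each row shifts and turns the commanded pose from where the row before left it, along the tool's axes as they then stand; what a row does not reach is not made up. A row lasts 1/12 s, in which the tool goes at most 41.7 mm and 7.16 degrees, less where a joint would pass 70% of its speed; a pose out of reach is approached as far as the arm can. A call with a gripper value outside its range is refused whole. The fingers move at their own pace and stop on an object; "grip_force" is the grip in N (left out, the last holds). Time passes only in rows, so rows that do not move let the fingers close. It gives the time, the measured TCP pose, the force, the opening and the grip force at its end, in the units of the state.
- read_state(): the state, without advancing time (a new reading comes with each control period).
- vision.read_camera(name): name is "scene" or "top" or "wrist"; returns the picture (480x640x3 uint8, red, green, blue); there is no depth.
- vision.calibration(name): a dict with "vfov" (degrees; the focal length in pixels is half the picture's height over the tangent of half this angle, whatever the lens; pixels are square), "cx", "cy" (the principal point, pixels), "R" (3x3) and "t" (3): a world point X has camera coordinates R X + t; the wrist camera has in their place "mount" (4x4, takes a point from camera to tool coordinates, whose origin is the TCP and whose axes are the flange's). Camera axes: x right, y down, z forward; pixel columns grow to the right and rows downward; lengths in m; the calibration is good to about 2 mm. A picture is of the moment at which its call begins: read the wrist's pose just before it. calibration takes no time and is no camera call.
- ticket.finish_job(): hands the job in; it is judged then, once.
The state is a dict: "time": time; "q": joint angles; "joint_vel": joint speeds; "joint_torque": joint torques, N m; "tool_pos": TCP position; "tcp_rot": TCP orientation; "wrist_force": force on the tool from outside, world axes, zero at the start; "torque": the same for the moment, N m; "width": opening from 0.0 (shut) to 1.0 (fully open); "grip_force": force on a finger pad.
Only numpy, scipy, OpenCV 4.12 (cv2) and the standard library are available. Lean on these libraries where they do the work, as an engineer would, in place of code of your own. Each camera call takes 0.05 s, during which the arm holds its last target. There are 200 camera calls.

## Working session

There is one attempt and no reset: what is moved stays moved. The work goes in short steps, Python scripts to look and compute and a tool call to move; the robot and the scene stay as the last step left them, time stands still between calls to the robot, and variables do not carry over. Pictures are saved under pics/ and viewed, at most 10 in all, crops included, and the job is handed in when it is done.

Besides the shell and the picture viewer there is one more tool, called after ">>>" by a JSON object that holds its "method" and its "body". jog_arm: Moves the arm, as the interface text tells. Its arguments: {"type":"object","properties":{"turn":{"type":"array","items":{"type":"array","items":{"type":"number"}}},"delta_pos":{"type":"array","items":{"type":"array","items":{"type":"number"}}},"gripper":{"type":"array","items":{"type":"number"}},"grip_force":{"type":"number"}},"required":["turn","delta_pos","gripper"]}

```bash
mkdir -p pics; python3 - <<'E'
from workcell import read_state, vision
import cv2
s=read_state();print({k:s[k] for k in('time','tool_pos','tcp_rot','width','wrist_force')})
for n in('scene','top','wrist'):
    cv2.imwrite(f'pics/{n}0.png',vision.read_camera(n)[:,:,::-1]); print(n,vision.calibration(n))
E
```

```text
{'time': 0.0, 'tool_pos': array([ 0.26246106, -0.62110984,  0.22994404]), 'tcp_rot': array([-3.07689384e+00, -6.23355026e-01,  5.81417832e-04]), 'width': 1.0000417577847096, 'wrist_force': array([-0.53917972,  0.16640195, -0.90339403])}
scene {'vfov': 57.40228980387793, 'cx': 326.66135980253887, 'cy': 240.20092662505968, 'R': array([[-0.06202498,  0.99797903,  0.01381152],
       [ 0.8310778 ,  0.059305  , -0.55298517],
       [-0.5526867 , -0.02282045, -0.83307661]]), 't': array([ 0.02792304, -0.45048573,  1.20879206])}
top {'vfov': 44.88853458278794, 'cx': 323.5720222786692, 'cy': 238.70256839315925, 'R': array([[ 0.02779455, -0.99955222,  0.01108235],
       [-0.98528203, -0.02926498, -0.16841283],
       [ 0.16866174, -0.00623828, -0.98565425]]), 't': array([-0.03771014,  0.58729684,  0.93598369])}
wrist {'vfov': 59.960462598258154, 'cx': 315.6035432808933, 'cy': 242.30882923314886, 'mount': array([[ 1.04572066e-03, -9.53483600e-01, -3.01443082e-01,
         7.70218950e-02],
       [ 9.99999452e-01,  9.80734755e-04,  3.66920284e-04,
        -5.63601504e-04],
       [-5.42167659e-05, -3.01443301e-01,  9.53484102e-01,
        -1.43427754e-01],
       [ 0.00000000e+00,  0.00000000e+00,  0.00000000e+00,
         1.00000000e+00]])}
```

View pics/scene0.png

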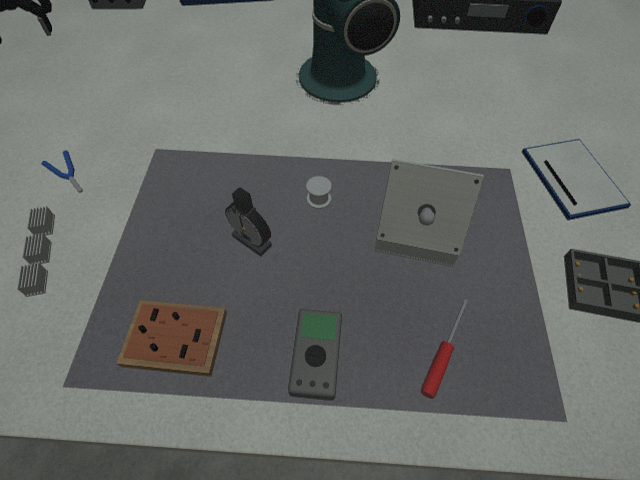

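View pics/top0.png

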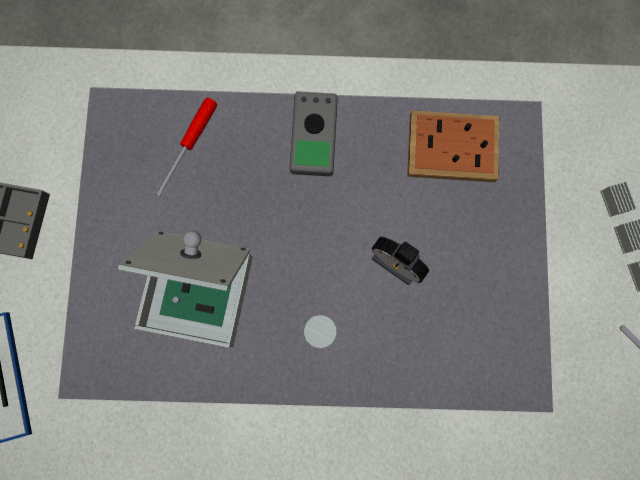

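```bash
cat > h.py <<'E'
import numpy as np, cv2
from scipy.spatial.transform import Rotation as Ro
from workcell import read_state, vision
def cam(n,st=None):
    c=vision.calibration(n); f=240/np.tan(np.radians(c['vfov']/2))
    if n=='wrist':
        T=np.eye(4);T[:3,:3]=Ro.from_rotvec(st['tcp_rot']).as_matrix();T[:3,3]=st['tool_pos']
        W=np.linalg.inv(T@c['mount']);R,t=W[:3,:3],W[:3,3]
    else: R,t=c['R'],c['t']
    return f,c['cx'],c['cy'],np.array(R),np.array(t)
def ray(C,p):
    f,cx,cy,R,t=C; d=R.T@np.array([(p[0]-cx)/f,(p[1]-cy)/f,1.]); return -R.T@t,d/np.linalg.norm(d)
def onz(C,p,z): o,d=ray(C,p); return o+d*(z-o[2])/d[2]
def proj(C,X):
    f,cx,cy,R,t=C; x=R@np.asarray(X,float)+t; return np.array([cx+f*x[0]/x[2],cy+f*x[1]/x[2]])
def tri(C1,p1,C2,p2):
    o1,d1=ray(C1,p1);o2,d2=ray(C2,p2); A=np.stack([d1,-d2],1); s=np.linalg.lstsq(A,o2-o1,rcond=None)[0]
    a,b=o1+d1*s[0],o2+d2*s[1]; return (a+b)/2,np.linalg.norm(a-b)
E
python3 - <<'E'
from h import *
S=cv2.imread('pics/scene0.png');T=cv2.imread('pics/top0.png')
a=cv2.resize(S[180:265,215:285],None,fx=5,fy=5,interpolation=2)[:425]
b=cv2.resize(T[225:295,360:440],None,fx=5,fy=5,interpolation=2)
o=np.zeros((425,760,3),np.uint8);o[:425,:350]=a;o[:350,355:755]=b
cv2.imwrite('pics/gz.png',o)
c=cv2.resize(T[225:355,110:260],None,fx=4,fy=4,interpolation=2);cv2.imwrite('pics/lz.png',c)
E
```

```text
(no output)
```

View pics/gz.png

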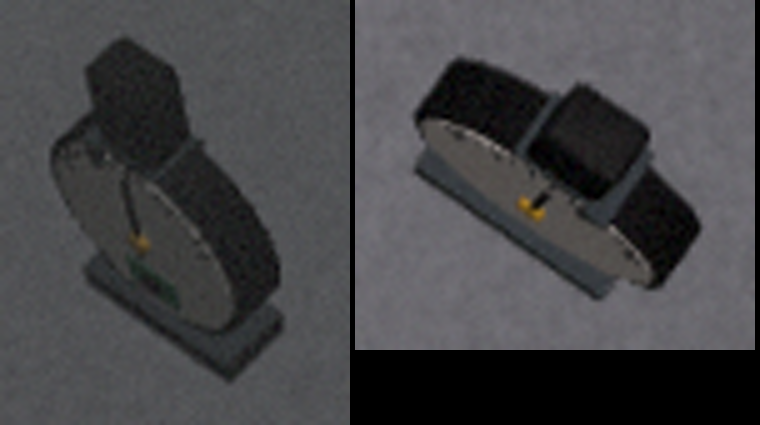

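View pics/lz.png

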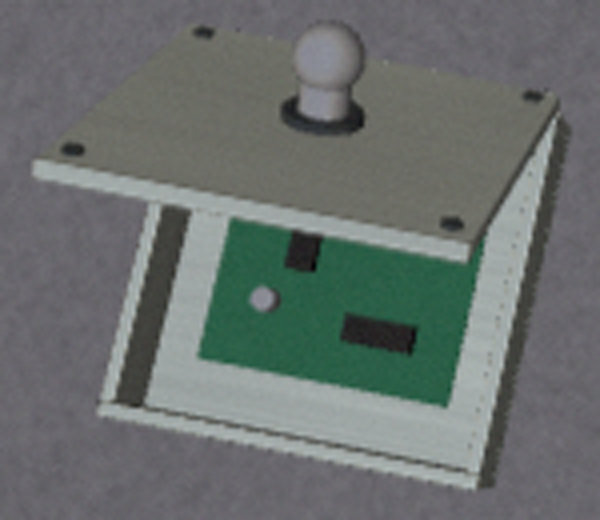

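```bash
python3 - <<'E'
from h import *
S=cam('scene');T=cam('top')
np.set_printoptions(precision=4,suppress=True)
b,e=tri(T,(192.2,239.5),S,(427,214)); print('ball',b,e)
n1,n2=onz(T,(135.2,326.5),.05),onz(T,(229,346),.05);print('near rim',n1,n2,np.linalg.norm(n1-n2))
h1,h2=onz(T,(157.5,232),.058),onz(T,(250,250),.058);print('hinge',h1,h2,np.linalg.norm(h1-h2))
for n,p,z in((S,(232,234.4),0),(S,(261,257),0),(S,(271.6,246.5),0),(T,(372,258.8),.014),(T,(409.6,284.6),0.0)):print('foot',onz(n,p,z))
for p in((585,82),(650,130),(605,200),(530,150)):print('handletop',onz(T,((p[0]-355)/5+360,p[1]/5+225),.154))
for p in((125,38),(178,72),(90,70)):print('handletopS',onz(S,(p[0]/5+215,p[1]/5+180),.154))
E
```

```text
ball [0.5657 0.1824 0.139 ] 0.0016314805429348505
near rim [0.4321 0.2855 0.05  ] [0.4048 0.1295 0.05  ] 0.15842335430258123
hinge [0.5899 0.2586 0.058 ] [0.5639 0.1019 0.058 ] 0.1588598591199725
foot [ 0.5412 -0.1921 -0.    ]
foot [ 0.5917 -0.124   0.    ]
foot [ 0.5652 -0.106   0.    ]
foot [ 0.5611 -0.1068  0.014 ]
foot [ 0.5191 -0.1751  0.    ]
handletop [ 0.5699 -0.1452  0.154 ]
handletop [ 0.5558 -0.165   0.154 ]
handletop [ 0.534  -0.1514  0.154 ]
handletop [ 0.5486 -0.1287  0.154 ]
handletopS [ 0.5421 -0.1518  0.154 ]
handletopS [ 0.5563 -0.1305  0.154 ]
handletopS [ 0.5576 -0.1616  0.154 ]
```

```bash
cat >> h.py <<'E'
H=np.array([.577,.180,.050]); yw=-.168; JX=np.array([np.cos(yw),np.sin(yw),0]); JY=np.array([-np.sin(yw),np.cos(yw),0]); Z=np.array([0,0,1.])
def lidpt(th,x,y,z): # lid_hinge-frame point -> world
    z=z+.008; return H+JX*(x*np.cos(th)+z*np.sin(th))+JY*y+Z*(-x*np.sin(th)+z*np.cos(th))
def delta(target):
    s=read_state(); return Ro.from_rotvec(s['tcp_rot']).as_matrix().T@(np.array(target)-s['tool_pos'])
E
python3 - <<'E'
from h import *
np.set_printoptions(precision=4,suppress=True)
T=cam('top');S=cam('scene')
for th in np.arange(.7,1.15,.05):
    e=[np.linalg.norm(proj(C,lidpt(th,*q))-p) for C,q,p in((T,(-.16,.08,0),(118.7,265)),(T,(-.16,-.08,0),(227,285.7)),(T,(-.075,0,.026),(192.2,239.5)),(S,(-.075,0,.026),(427,214)))]
    print(round(th,2),np.array(e))
print(delta([.52,.19,.28]))
E
```

```text
0.7 [30.9863 31.6254 16.5655  5.4723]
0.75 [26.9483 27.6882 14.0438  4.4762]
0.8 [22.6987 23.5246 11.4817  3.4047]
0.85 [18.2482 19.1483  8.8891  2.3137]
0.9 [13.6097 14.5771  6.2795  1.453 ]
0.95 [8.8003 9.841  3.6825 1.6427]
1.0 [3.8593 5.0345 1.312  2.824 ]
1.05 [1.5491 1.7884 2.0146 4.338 ]
1.1 [6.6538 5.9217 4.5327 6.009 ]
[ 0.5529 -0.6471 -0.0486]
```

>>> {"method": "jog_arm", "body": {"turn": [[0, 0, 0], [0, 0, 0], [0, 0, 0], [0, 0, 0], [0, 0, 0], [0, 0, 0], [0, 0, 0], [0, 0, 0], [0, 0, 0], [0, 0, 0], [0, 0, 0], [0, 0, 0], [0, 0, 0], [0, 0, 0], [0, 0, 0], [0, 0, 0], [0, 0, 0], [0, 0, 0], [0, 0, 0], [0, 0, 0]], "delta_pos": [[0.026, -0.031, -0.003], [0.026, -0.031, -0.003], [0.026, -0.031, -0.003], [0.026, -0.031, -0.003], [0.026, -0.031, -0.003], [0.026, -0.031, -0.003], [0.026, -0.031, -0.003], [0.026, -0.031, -0.003], [0.026, -0.031, -0.003], [0.026, -0.031, -0.003], [0.026, -0.031, -0.003], [0.026, -0.031, -0.003], [0.026, -0.031, -0.003], [0.026, -0.031, -0.003], [0.026, -0.031, -0.003], [0.026, -0.031, -0.003], [0.026, -0.031, -0.003], [0.026, -0.031, -0.003], [0.026, -0.031, -0.003], [0.026, -0.031, -0.003]], "gripper": [0, 0, 0, 0, 0, 0, 0, 0, 0, 0, 0, 0, 0, 0, 0, 0, 0, 0, 0, 0]}}

```text
time: 1.82
tool_pos: [0.5003, 0.1539, 0.2913]
tcp_rot: [3.079, 0.625, 0.0]
wrist_force: [0.9, -1.7, 0.1]
width: 0.0
grip_force: 0.0
```

>>> {"method": "jog_arm", "body": {"turn": [[0, 0, -0.12], [0, 0, -0.12], [0, 0, -0.12], [0, 0, -0.12], [0, 0, -0.12], [0, 0, -0.12], [0, 0, -0.12], [0, 0, -0.12], [0, 0, -0.04], [0, 0, 0]], "delta_pos": [[0, 0, 0], [0, 0, 0], [0, 0, 0], [0, 0, 0], [0, 0, 0], [0, 0, 0], [0, 0, 0], [0, 0, 0], [0, 0, 0], [0, 0, 0]], "gripper": [0, 0, 0, 0, 0, 0, 0, 0, 0, 0]}}

```text
time: 2.65
tool_pos: [0.5001, 0.1517, 0.2909]
tcp_rot: [-2.402, -2.025, 0.001]
wrist_force: [0.1, 0.7, 0.3]
width: 0.001
grip_force: 0.0
```

```bash
python3 - <<'E'
from h import *
np.set_printoptions(precision=4,suppress=True)
s=read_state();print(s['time'],s['tool_pos'],Ro.from_rotvec(s['tcp_rot']).as_matrix(),s['width'],s['wrist_force'])
a=H-JX*.035+Z*.12
print('start',delta(a))
prev=a
R=Ro.from_rotvec(s['tcp_rot']).as_matrix()
for th in np.arange(1.05,-.01,-.105):
    p=lidpt(th,-.14,0,0)+JX*.0145; print(round(th,3),p,R.T@(p-prev)); prev=p
E
```

```text
2.65 [0.5001 0.1517 0.2909] [[ 0.1692  0.9856 -0.0006]
 [ 0.9856 -0.1692 -0.0002]
 [-0.0003 -0.0006 -1.    ]] 0.0008764565549797158 [0.1344 0.7018 0.3107]
start [0.0409 0.036  0.1209]
1.05 [0.5295 0.1881 0.1754] [-0.     -0.0132 -0.0054]
0.945 [0.5168 0.1902 0.1682] [-0.     -0.0128  0.0073]
0.84 [0.505  0.1922 0.1596] [-0.     -0.012   0.0086]
0.735 [0.4942 0.194  0.1498] [-0.     -0.011   0.0098]
0.63 [0.4844 0.1957 0.1389] [-0.     -0.0099  0.0109]
0.525 [0.4758 0.1972 0.1271] [-0.     -0.0087  0.0119]
0.42 [0.4685 0.1984 0.1144] [-0.     -0.0074  0.0127]
0.315 [0.4625 0.1994 0.101 ] [-0.     -0.0061  0.0134]
0.21 [0.4579 0.2002 0.087 ] [-0.     -0.0046  0.014 ]
0.105 [0.4549 0.2007 0.0726] [-0.     -0.0031  0.0144]
0.0 [0.4533 0.201  0.058 ] [ 0.     -0.0016  0.0146]
```

>>> {"method": "jog_arm", "body": {"turn": [[0, 0, 0], [0, 0, 0], [0, 0, 0], [0, 0, 0], [0, 0, 0], [0, 0, 0], [0, 0, 0], [0, 0, 0], [0, 0, 0], [0, 0, 0]], "delta_pos": [[0.0205, 0.018, 0], [0.0205, 0.018, 0], [0, 0, 0.03], [0, 0, 0.03], [0, 0, 0.03], [0, 0, 0.025], [0, -0.007, 0], [0, -0.006, 0], [0, 0, 0], [0, 0, 0]], "gripper": [0, 0, 0, 0, 0, 0, 0, 0, 0, 0]}}

```text
time: 3.48
tool_pos: [0.5311, 0.1888, 0.1789]
tcp_rot: [2.402, 2.023, 0.006]
wrist_force: [0.7, -0.3, 0.2]
width: 0.003
grip_force: 0.0
```

>>> {"method": "jog_arm", "body": {"turn": [[0, 0, 0], [0, 0, 0], [0, 0, 0], [0, 0, 0], [0, 0, 0], [0, 0, 0], [0, 0, 0], [0, 0, 0], [0, 0, 0], [0, 0, 0], [0, 0, 0], [0, 0, 0]], "delta_pos": [[0, -0.0043, 0.0024], [0, -0.0043, 0.0024], [0, -0.0043, 0.0024], [0, -0.004, 0.0029], [0, -0.004, 0.0029], [0, -0.004, 0.0029], [0, -0.0037, 0.0033], [0, -0.0037, 0.0033], [0, -0.0037, 0.0033], [0, -0.0033, 0.0036], [0, -0.0033, 0.0036], [0, -0.0033, 0.0036]], "gripper": [0, 0, 0, 0, 0, 0, 0, 0, 0, 0, 0, 0]}}

```text
time: 4.48
tool_pos: [0.4842, 0.196, 0.1391]
tcp_rot: [-2.403, -2.023, 0.001]
wrist_force: [0.1, -0.1, 3.1]
width: 0.002
grip_force: 1.4
```

```bash
python3 - <<'E'
from h import *
s=read_state();print(s['time'],s['tool_pos'],s['wrist_force'])
T=vision.read_camera('top')[:,:,::-1];S=vision.read_camera('scene')[:,:,::-1]
o=np.zeros((480,800,3),np.uint8);a=cv2.resize(T[210:370,90:290],None,fx=2,fy=2);b=cv2.resize(S[130:290,350:550],None,fx=2,fy=2)
cv2.imwrite('pics/push1.png',np.hstack([a,b]))
E
```

```text
4.4833 [0.48415831 0.19599834 0.13907311] [ 0.06647972 -0.11487085  3.08028514]
```

View pics/push1.png

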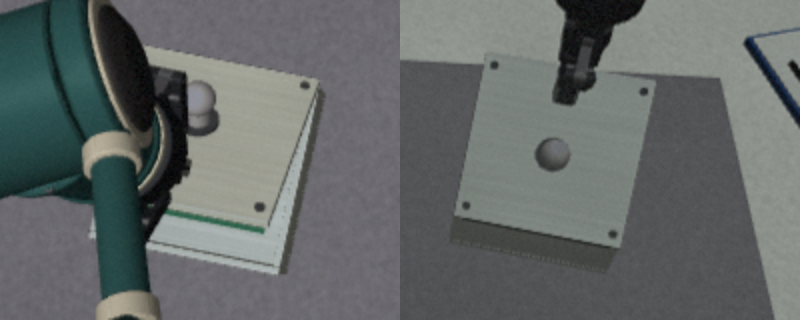

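The picture shows the finger on the lid near its free edge, with the lid partly lowered; the stud ball is at about (553,154) in the crop. The push works, so I'll continue along the arc.

>>> {"method": "jog_arm", "body": {"turn": [[0, 0, 0], [0, 0, 0], [0, 0, 0], [0, 0, 0], [0, 0, 0], [0, 0, 0], [0, 0, 0], [0, 0, 0], [0, 0, 0], [0, 0, 0], [0, 0, 0], [0, 0, 0], [0, 0, 0], [0, 0, 0], [0, 0, 0], [0, 0, 0]], "delta_pos": [[0, -0.0029, 0.004], [0, -0.0029, 0.004], [0, -0.0029, 0.004], [0, -0.0025, 0.0042], [0, -0.0025, 0.0042], [0, -0.0025, 0.0042], [0, -0.002, 0.0045], [0, -0.002, 0.0045], [0, -0.002, 0.0045], [0, -0.0015, 0.0047], [0, -0.0015, 0.0047], [0, -0.0015, 0.0047], [0, -0.001, 0.0048], [0, -0.001, 0.0048], [0, -0.001, 0.0038], [0, 0, 0]], "gripper": [0, 0, 0, 0, 0, 0, 0, 0, 0, 0, 0, 0, 0, 0, 0, 0]}}

```text
time: 5.92
tool_pos: [0.4551, 0.2009, 0.073]
tcp_rot: [-2.403, -2.024, 0.001]
wrist_force: [-0.3, -0.5, -0.8]
width: -0.001
grip_force: 0.0
```

>>> {"method": "jog_arm", "body": {"turn": [[0, 0, 0], [0, 0, 0], [0, 0, 0], [0, 0, 0], [0, 0, 0], [0, 0, 0]], "delta_pos": [[0, 0, 0.003], [0, 0, 0.003], [0, 0, 0.003], [0, 0, 0.002], [0, 0, 0.001], [0, 0, 0]], "gripper": [0, 0, 0, 0, 0, 0]}}

```text
time: 6.42
tool_pos: [0.4555, 0.201, 0.0618]
tcp_rot: [2.403, 2.024, -0.0]
wrist_force: [1.2, -0.5, 0.3]
width: 0.002
grip_force: 0.0
```

>>> {"method": "jog_arm", "body": {"turn": [[0, 0, 0], [0, 0, 0], [0, 0, 0], [0, 0, 0]], "delta_pos": [[0, 0, 0.0015], [0, 0, 0.0015], [0, 0, 0.0015], [0, 0, 0]], "gripper": [0, 0, 0, 0]}}

```text
time: 6.75
tool_pos: [0.4556, 0.2011, 0.058]
tcp_rot: [-2.403, -2.024, 0.0]
wrist_force: [-2.4, 1.1, 5.5]
width: -0.001
grip_force: 2.9
```

>>> {"method": "jog_arm", "body": {"turn": [[0, 0, 0], [0, 0, 0]], "delta_pos": [[0, 0, 0.0015], [0, 0, 0]], "gripper": [0, 0]}}

```text
time: 6.92
tool_pos: [0.4557, 0.2011, 0.0579]
tcp_rot: [-2.403, -2.024, 0.001]
wrist_force: [-6.7, -2.0, 15.6]
width: -0.001
grip_force: 8.1
```

>>> {"method": "jog_arm", "body": {"turn": [[0, 0, 0], [0, 0, 0], [0, 0, 0], [0, 0, 0], [0, 0, 0], [0, 0, 0], [0, 0, 0], [0, 0, 0], [0, 0, 0], [0, 0, 0], [0, 0, 0], [0, 0, 0], [0, 0, 0], [0, 0, 0], [0, 0, 0], [0, 0, 0], [0, 0, 0]], "delta_pos": [[0, 0, -0.01], [0, 0, -0.035], [0, 0, -0.035], [0, 0, -0.035], [0, 0, -0.035], [0, 0, -0.035], [0, 0, -0.035], [-0.0328, 0.0155, 0], [-0.0328, 0.0155, 0], [-0.0328, 0.0155, 0], [-0.0328, 0.0155, 0], [-0.0328, 0.0155, 0], [-0.0328, 0.0155, 0], [-0.0328, 0.0155, 0], [-0.0328, 0.0155, 0], [-0.0328, 0.0155, 0], [-0.0328, 0.0155, 0]], "gripper": [0, 0, 0, 0, 0, 0, 0, 0.085, 0.085, 0.085, 0.085, 0.085, 0.085, 0.085, 0.085, 0.085, 0.085]}}

```text
time: 8.33
tool_pos: [0.5528, -0.1506, 0.2761]
tcp_rot: [2.403, 2.023, 0.001]
wrist_force: [-0.2, 1.6, 0.2]
width: 0.997
grip_force: 0.0
```

>>> {"method": "jog_arm", "body": {"turn": [[0, 0, -0.112], [0, 0, -0.112], [0, 0, -0.112], [0, 0, -0.112], [0, 0, -0.112], [0, 0, -0.112], [0, 0, -0.112], [0, 0, -0.112], [0, 0, -0.112], [0, 0, -0.112], [0, 0, 0], [0, 0, 0]], "delta_pos": [[0, 0, 0], [0, 0, 0], [0, 0, 0], [0, 0, 0], [0, 0, 0], [0, 0, 0], [0, 0, 0], [0, 0, 0], [0, 0, 0], [0, 0, 0], [0, 0, 0], [0, 0, 0]], "gripper": [0.085, 0.085, 0.085, 0.085, 0.085, 0.085, 0.085, 0.085, 0.085, 0.085, 0.085, 0.085]}}

```text
time: 9.33
tool_pos: [0.5525, -0.1486, 0.276]
tcp_rot: [0.966, 2.989, -0.0]
wrist_force: [-0.0, 0.6, -0.1]
width: 0.993
grip_force: 0.0
```

```bash
python3 - <<'E'
from h import *
s=read_state();print(s['time'],s['tool_pos'],Ro.from_rotvec(s['tcp_rot']).as_matrix(),s['q'])
W=vision.read_camera('wrist')[:,:,::-1];T=vision.read_camera('top')[:,:,::-1];S=vision.read_camera('scene')[:,:,::-1]
for n,i in(('w',W),('t',T),('s',S)):cv2.imwrite(f'pics/{n}1.png',i)
a=cv2.resize(W,(480,360));b=cv2.resize(T[210:360,100:260],(320,300));c=cv2.resize(S[150:280,360:500],(320,298))
o=np.zeros((600,800,3),np.uint8);o[:360,:480]=a;o[:300,480:]=b;o[300:598,480:]=c
cv2.imwrite('pics/m1.png',o)
E
```

```text
9.3333 [ 0.55250933 -0.14864684  0.27599647] [[-8.10987805e-01  5.85063038e-01  1.46739319e-04]
 [ 5.85062997e-01  8.10987810e-01 -2.48579206e-04]
 [-2.64438305e-04 -1.15742959e-04 -9.99999958e-01]] [-3.06232488e-01  4.45819753e-02  1.77285643e+00 -1.98803735e-04
  1.32393941e+00 -1.25202248e+00]
```

View pics/m1.png

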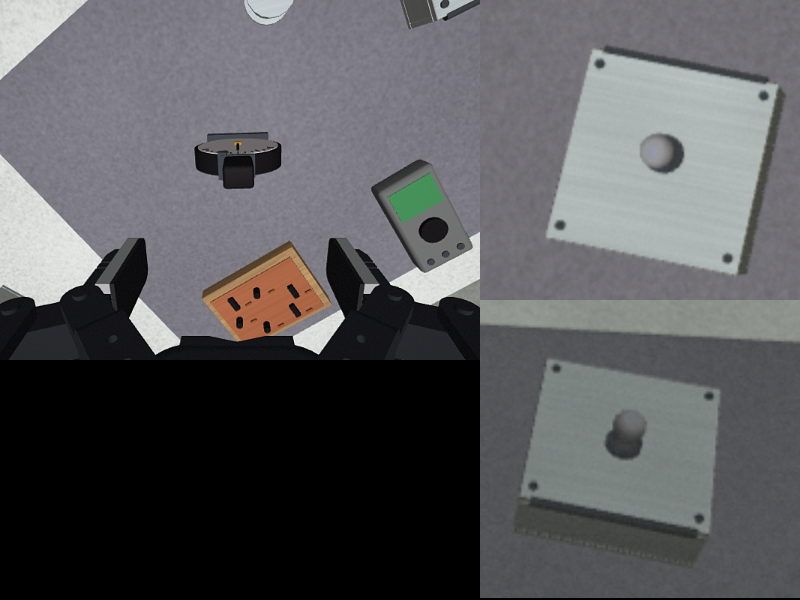

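```bash
python3 - <<'E'
from h import *
np.set_printoptions(precision=4,suppress=True)
T=cam('top');S=cam('scene');s=read_state();W=cam('wrist',s)
im=cv2.imread('pics/w1.png')
# black handle: dark pixels in crop
for n,C,p in(('top',T,(188.5,286)),('scene',S,(425.6,203.7))):print(n,onz(C,p,.084))
print(tri(T,(188.5,286),S,(425.6,203.7)))
# stud from jig corners (lid top z .058)
cs=[onz(T,p,.058) for p in((157,234.3),(248.7,251.5),(230,345.5),(133.5,328))]
print(np.array(cs),np.mean(cs,0))
g=im[200:262,290:350].max(2)
m=(g<38).astype(np.uint8)
n,l,st,ce=cv2.connectedComponentsWithStats(m);print(st,ce)
cv2.imwrite('pics/hz.png',cv2.resize(im[160:265,250:385],None,fx=5.5,fy=5.5,interpolation=2))
print('wrist tcp proj',proj(W,[.5525,-.1486,.154]))
E
```

```text
top [0.4986 0.1948 0.084 ]
scene [0.4979 0.1961 0.084 ]
(array([0.4986, 0.1953, 0.0847]), np.float64(0.0012786954134887134))
[[0.586  0.2592 0.058 ]
 [0.5613 0.1039 0.058 ]
 [0.4058 0.1267 0.058 ]
 [0.4296 0.2856 0.058 ]] [0.4957 0.1939 0.058 ]
[[   0    0   60   62 1897]
 [   0    1   14    2   20]
 [  51    0    3    1    3]
 [  17    3    2    1    2]
 [  27    2    1    2    2]
 [  37    3    1    1    1]
 [  46    2    1    1    1]
 [  12    5    1    1    1]
 [  26    4   34   29  285]
 [  14    6    2    1    2]
 [   7    8   42   43 1479]
 [   0   20    1   14   14]
 [  16   27    2    1    2]
 [  19   27    2    1    2]
 [  23   27    6    2    6]
 [  39   26    1    1    1]
 [  40   28    1    2    2]] [[27.9605 33.9441]
 [ 6.8     1.6   ]
 [52.      0.    ]
 [17.5     3.    ]
 [27.      2.5   ]
 [37.      3.    ]
 [46.      2.    ]
 [12.      5.    ]
 [53.3123 16.2596]
 [14.5     6.    ]
 [27.4888 29.5078]
 [ 0.     26.5   ]
 [16.5    27.    ]
 [19.5    27.    ]
 [25.5    27.5   ]
 [39.     26.    ]
 [40.     28.5   ]]
wrist tcp proj [315.1515 233.2863]
```

View pics/hz.png

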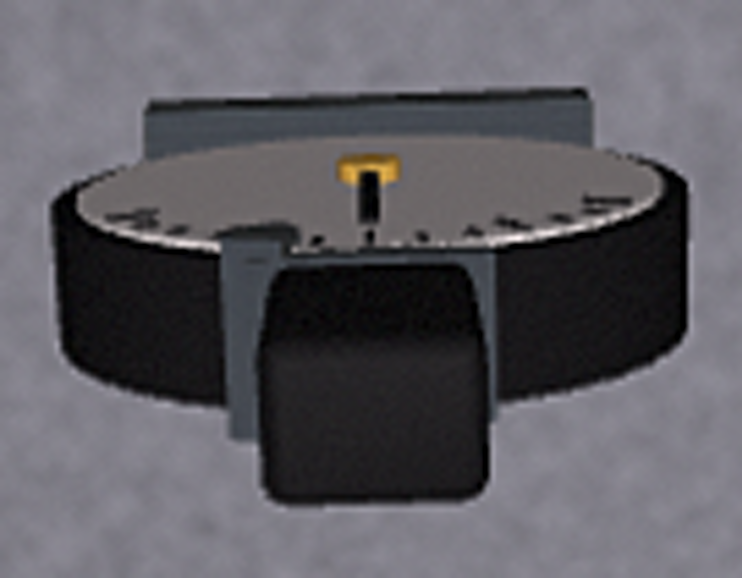

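>>> {"method": "jog_arm", "body": {"turn": [[0, 0, 0], [0, 0, 0], [0, 0, 0], [0, 0, 0], [0, 0, 0], [0, 0, 0], [0, 0, 0], [0, 0, 0], [0, 0, 0], [0, 0, 0], [0, 0, 0], [0, 0, 0], [0, 0, 0], [0, 0, 0]], "delta_pos": [[-0.002, 0.0015, 0], [0, 0, 0.03], [0, 0, 0.03], [0, 0, 0.03], [0, 0, 0.03], [0, 0, 0.02], [0, 0, 0.018], [0, 0, 0], [0, 0, 0], [0, 0, 0], [0, 0, 0], [0, 0, 0], [0, 0, 0], [0, 0, 0]], "gripper": [0.085, 0.085, 0.085, 0.085, 0.085, 0.085, 0.085, 0.085, 0.02, 0.02, 0.02, 0.02, 0.02, 0.02], "grip_force": 60}}

```text
time: 10.65
tool_pos: [0.556, -0.149, 0.1199]
tcp_rot: [0.96, 2.988, -0.001]
wrist_force: [-2.1, -1.5, 6.1]
width: 0.318
grip_force: 60.0
```

```bash
python3 - <<'E'
from h import *
np.set_printoptions(precision=4,suppress=True)
s=read_state();print(s['time'],s['tool_pos'],s['wrist_force'],s['width'],s['grip_force'])
# set angle from wrist picture w1, gauge centre from handle; state then:
s={'tool_pos':np.array([.5525,-.14865,.276]),'tcp_rot':Ro.from_matrix([[-.811,.585,0],[.585,.811,0],[0,0,-1]]).as_rotvec()}
W=cam('wrist',s);X=np.array([-.811,.585,0]);Y=np.array([.585,.811,0])
c=onz(W,(318.2,236.4),.154);print('handle',c)
P=lambda p:(250+p[0]/5.5,160+p[1]/5.5)
for nm,p in(('needle tip',(370,222)),('needle base',(370,170)),('mark0',(370,238)),('wedgeL',(225,238)),('wedgeTop',(262,226)),('wedgeC',(262,237)),('wedgeR',(297,238)),('dialL',(80,195)),('dialR',(662,185))):
    o,d=ray(W,P(p)); k=((c-o)@X+.0115)/(d@X); q=o+d*k-c; y,z=q@Y,q[2]+.154-.062; print(nm,y,z,np.hypot(y,z),np.arctan2(-y,z))
E
```

```text
10.65 [ 0.556  -0.149   0.1199] [-2.0834 -1.4563  6.0514] 0.31789805274734395 60.00884234905243
handle [ 0.5554 -0.1483  0.154 ]
needle tip -0.0004313332019143367 0.030032146395106013 0.03003524372180377 0.014361396009412154
needle base -0.0002898768757875524 -0.011283763146559128 0.011287485962372768 3.1159085685927064
mark0 -0.0004690217051305061 0.04104003011637089 0.04104271011169357 0.0114278982260948
wedgeL -0.020881742396996805 0.04114759060833603 0.04614294505561774 0.4696168398030734
wedgeTop -0.016014613475127448 0.032934841928496966 0.03662201056213074 0.4525883694824189
wedgeC -0.0157019490348668 0.04045286354731989 0.04339337936450256 0.3702529588364094
wedgeR -0.010747373282615902 0.041094189704842826 0.04247632823083342 0.25580086912188654
dialL -0.044953334094104964 0.009991687827491852 0.04605036451341367 1.3520837543154385
dialR 0.04561773467846771 0.0013353614616212484 0.045637275416355205 -1.5415318259778528
```

>>> {"method": "jog_arm", "body": {"turn": [[0, 0, 0], [0, 0, 0], [0, 0, 0], [0, 0, 0], [0, 0, 0], [0, 0, 0], [0, 0, 0], [0, 0, 0], [0, 0, 0], [0, 0, 0], [0, 0, 0], [0, 0, 0], [0, 0, 0], [0, 0, 0], [0, 0, 0], [0, 0, 0], [0, 0, 0], [0, 0, 0], [0, 0, 0]], "delta_pos": [[0, 0, -0.01], [0, 0, -0.03], [0, 0, -0.03], [0, 0, -0.03], [0, 0, -0.03], [0, 0, -0.03], [0.0207, 0.0204, 0], [0.0207, 0.0204, 0], [0.0207, 0.0204, 0], [0.0207, 0.0204, 0], [0.0207, 0.0204, 0], [0.0207, 0.0204, 0], [0.0207, 0.0204, 0], [0.0207, 0.0204, 0], [0.0207, 0.0204, 0], [0.0207, 0.0204, 0], [0.0207, 0.0204, 0], [0.0207, 0.0204, 0], [0, 0, 0]], "gripper": [0.02, 0.02, 0.02, 0.02, 0.02, 0.02, 0.02, 0.02, 0.02, 0.02, 0.02, 0.02, 0.02, 0.02, 0.02, 0.02, 0.02, 0.02, 0.02]}}

```text
time: 12.23
tool_pos: [0.4936, 0.1999, 0.2775]
tcp_rot: [-0.954, -2.989, -0.004]
wrist_force: [0.1, -0.1, -3.4]
width: 0.319
grip_force: 60.4
```

>>> {"method": "jog_arm", "body": {"turn": [[0, 0, -0.0875], [0, 0, -0.0875], [0, 0, -0.0875], [0, 0, -0.0875], [0, 0, 0], [0, 0, 0], [0, 0, 0], [0, 0, 0]], "delta_pos": [[0, 0, 0], [0, 0, 0], [0, 0, 0], [0, 0, 0], [0, 0, 0], [0, 0, 0], [0, 0, 0], [0, 0, 0]], "gripper": [0.02, 0.02, 0.02, 0.02, 0.02, 0.02, 0.02, 0.02]}}

```text
time: 12.9
tool_pos: [0.4955, 0.195, 0.2779]
tcp_rot: [-0.428, -3.112, 0.0]
wrist_force: [0.1, 0.3, -4.2]
width: 0.317
grip_force: 60.4
```

```bash
python3 - <<'E'
from h import *
np.set_printoptions(precision=4,suppress=True)
s=read_state();print(s['time'],s['tool_pos'],s['wrist_force'],s['width'],Ro.from_rotvec(s['tcp_rot']).as_matrix())
print(delta([.4985,.195,.235]))
W=vision.read_camera('wrist')[:,:,::-1];S=vision.read_camera('scene')[:,:,::-1]
cv2.imwrite('pics/w2.png',W);cv2.imwrite('pics/s2.png',S)
p=proj(cam('scene'),[.5,.195,.24]).astype(int)
c=S[p[1]-60:p[1]+90,p[0]-60:p[0]+60]; print(p)
o=np.zeros((500,800,3),np.uint8);o[:,:400]=cv2.resize(c,(400,500),interpolation=2);o[:300,400:]=cv2.resize(W[120:420,120:520],(400,300))
cv2.imwrite('pics/m2.png',o)
E
```

```text
12.9 [0.4955 0.195  0.2779] [ 0.1453  0.267  -4.2265] 0.3169845153903044 [[-0.9628  0.2701 -0.0004]
 [ 0.2701  0.9628 -0.0001]
 [ 0.0004 -0.0002 -1.    ]]
[-0.0029  0.0008  0.0429]
[443 146]
```

View pics/m2.png

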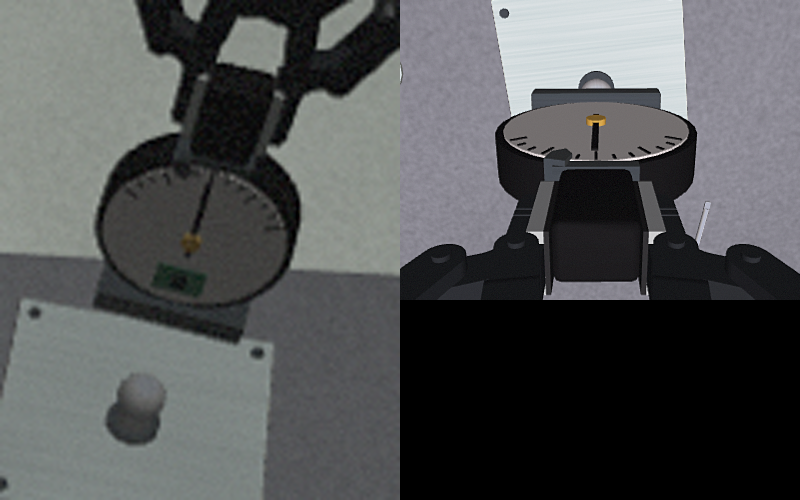

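>>> {"method": "jog_arm", "body": {"turn": [[0, 0, 0], [0, 0, 0], [0, 0, 0], [0, 0, 0], [0, 0, 0], [0, 0, 0], [0, 0, 0]], "delta_pos": [[-0.003, 0.001, 0], [0, 0, 0.02], [0, 0, 0.02], [0, 0, 0.01], [0, 0, 0.005], [0, 0, 0], [0, 0, 0]], "gripper": [0.02, 0.02, 0.02, 0.02, 0.02, 0.02, 0.02]}}

```text
time: 13.58
tool_pos: [0.4991, 0.1955, 0.2234]
tcp_rot: [0.426, 3.112, 0.0]
wrist_force: [-0.7, -0.4, -3.4]
width: 0.319
grip_force: 60.3
```

>>> {"method": "jog_arm", "body": {"turn": [[0, 0, 0], [0, 0, 0], [0, 0, 0], [0, 0, 0]], "delta_pos": [[0, 0, 0.001], [0, 0, 0.001], [0, 0, 0.001], [0, 0, 0]], "gripper": [0.02, 0.02, 0.02, 0.02]}}

```text
time: 13.92
tool_pos: [0.499, 0.1955, 0.2205]
tcp_rot: [0.425, 3.112, 0.001]
wrist_force: [-1.1, -0.2, -4.7]
width: 0.321
grip_force: 60.3
```

>>> {"method": "jog_arm", "body": {"turn": [[0, 0, 0], [0, 0, 0], [0, 0, 0], [0, 0, 0]], "delta_pos": [[0, 0, 0.001], [0, 0, 0.001], [0, 0, 0], [0, 0, 0]], "gripper": [0.02, 0.02, 0.02, 0.02]}}

```text
time: 14.25
tool_pos: [0.4987, 0.1954, 0.218]
tcp_rot: [-0.426, -3.112, 0.0]
wrist_force: [-0.4, -0.3, -4.1]
width: 0.323
grip_force: 60.3
```

>>> {"method": "jog_arm", "body": {"turn": [[0, 0, 0], [0, 0, 0], [0, 0, 0]], "delta_pos": [[0, 0, 0.001], [0, 0, 0], [0, 0, 0]], "gripper": [0.02, 0.02, 0.02]}}

```text
time: 14.5
tool_pos: [0.499, 0.1955, 0.2177]
tcp_rot: [0.425, 3.112, 0.0]
wrist_force: [-0.9, -0.1, 0.7]
width: 0.318
grip_force: 61.2
```

>>> {"method": "jog_arm", "body": {"turn": [[0, 0, 0], [0, 0, 0], [0, 0, 0], [0, 0, 0], [0, 0, 0], [0, 0, 0], [0, 0, 0], [0, 0, 0]], "delta_pos": [[0, 0, 0.0003], [0, 0, 0], [0, 0, 0], [0, 0, 0], [0, 0, 0], [0, 0, 0], [0, 0, 0], [0, 0, 0]], "gripper": [0.02, 0.02, 0.02, 0.02, 0.02, 0.02, 0.02, 0.02]}}

```text
time: 15.17
tool_pos: [0.4991, 0.1954, 0.2175]
tcp_rot: [0.426, 3.112, 0.0]
wrist_force: [-1.1, -1.4, 5.5]
width: 0.317
grip_force: 61.7
```

```bash
python3 - <<'E'
from h import *
np.set_printoptions(precision=4,suppress=True)
s=read_state();print(s['time'],s['tool_pos'],s['wrist_force'])
W=cam('wrist',s); im=vision.read_camera('wrist')[:,:,::-1];cv2.imwrite('pics/w3.png',im)
cv2.imwrite('pics/m3.png',cv2.resize(im[205:315,205:365],None,fx=5,fy=5,interpolation=2))
S=vision.read_camera('scene')[:,:,::-1];cv2.imwrite('pics/s3.png',S)
E
```

```text
15.1667 [0.4991 0.1954 0.2175] [-1.094  -1.4394  5.4576]
```

View pics/m3.png

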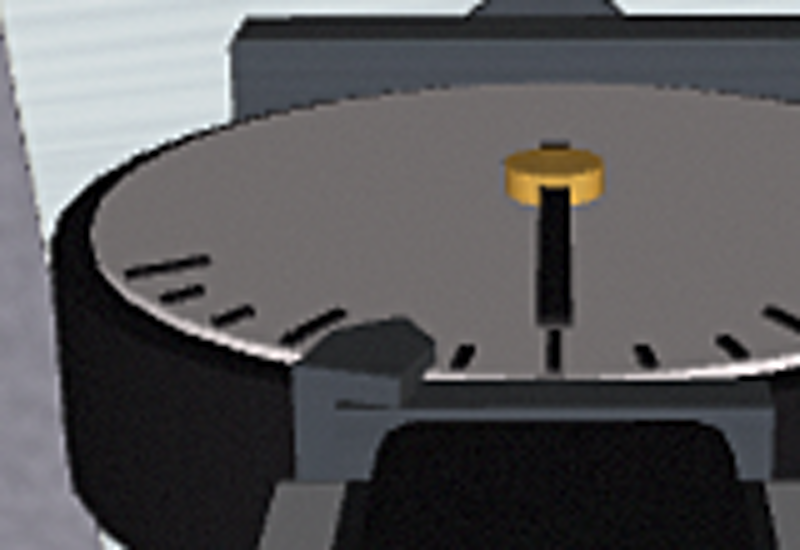

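```bash
python3 - <<'E'
from h import *
np.set_printoptions(precision=4,suppress=True)
c=vision.calibration('wrist');f=240/np.tan(np.radians(c['vfov']/2));M=c['mount']
def cast(p,x):
    p=(205+p[0]/5,205+p[1]/5)
    d=M[:3,:3]@np.array([(p[0]-c['cx'])/f,(p[1]-c['cy'])/f,1]);o=M[:3,3];q=o+d*(x-o[0])/d[0]
    y,z=q[1]-y0,-(q[2]-.058); return np.array([y*1e3,z*1e3,np.hypot(y,z)*1e3,np.degrees(np.arctan2(-y,z))])
y0=0
y0=cast((555,350),.011)[0]/1e3;print('y0',y0)
for n,p in dict(t0=(555,350),t10=(462,356),t30=(313,325),t60=(167,267),r10=(645,355),needle=(555,322)).items():print(n,cast(p,.011),cast(p,.0135))
for p in((303,365),(330,328),(403,318),(435,345),(425,375),(370,340)):print(p,*[cast(p,x) for x in(.011,.013,.015)])
E
```

```text
y0 0.0006460002013143024
t0 [ 0.    37.247 37.247 -0.   ] [-0.007  43.4366 43.4366  0.0092]
t10 [-7.8347 38.6151 39.4019 11.4692] [-7.5463 44.7531 45.3849  9.5712]
t30 [-21.1726  31.4852  37.9421  33.9193] [-20.3814  37.892   43.0257  28.275 ]
t60 [-36.6047  16.5023  40.1526  65.7329] [-35.2317  23.474   42.3356  56.3255]
r10 [  7.5916  38.3477  39.0919 -11.1979] [ 7.2984 44.4958 45.0903 -9.3149]
needle [ 0.0039 30.6979 30.6979 -0.0072] [-0.0033 37.1344 37.1344  0.005 ]
(303, 365) [-20.996   40.6345  45.7383  27.3255] [-20.3683  45.484   49.8364  24.1235] [-19.7407  50.3335  54.0662  21.415 ]
(330, 328) [-19.6119  32.1987  37.7012  31.3452] [-19.026   37.3026  41.8745  27.0236] [-18.4401  42.4065  46.2423  23.5014]
(403, 318) [-13.4161  29.765   32.6488  24.2627] [-13.0171  34.9423  37.2882  20.4319] [-12.618   40.1196  42.0571  17.4589]
(435, 345) [-10.2437  36.1405  37.5642  15.8249] [-9.9404 41.1255 42.3098 13.5882] [-9.637  46.1106 47.1069 11.8048]
(425, 375) [-10.7069  42.7575  44.0776  14.0584] [-10.3896  47.5429  48.6649  12.3271] [-10.0723  52.3284  53.289   10.8952]
(370, 340) [-15.8883  35.0068  38.4437  24.4115] [-15.4147  40.0261  42.8917  21.0625] [-14.9411  45.0453  47.4586  18.3502]
```

>>> {"method": "jog_arm", "body": {"turn": [[0.02, 0, 0], [0.02, 0, 0], [0.02, 0, 0], [0.02, 0, 0], [0.02, 0, 0], [0.02, 0, 0], [0.02, 0, 0], [0.02, 0, 0]], "delta_pos": [[0, 0.00268, 3e-05], [0, 0.00268, 3e-05], [0, 0.00268, 3e-05], [0, 0.00268, 3e-05], [0, 0.00268, 3e-05], [0, 0.00268, 3e-05], [0, 0.00268, 3e-05], [0, 0.00268, 3e-05]], "gripper": [0.02, 0.02, 0.02, 0.02, 0.02, 0.02, 0.02, 0.02]}}

```text
time: 15.93
tool_pos: [0.5044, 0.215, 0.2158]
tcp_rot: [-0.421, -3.081, 0.255]
wrist_force: [-2.9, -4.3, 7.8]
width: 0.315
grip_force: 61.8
```

>>> {"method": "jog_arm", "body": {"turn": [[0.02, 0, 0], [0.02, 0, 0], [0.02, 0, 0], [0.02, 0, 0], [0.02, 0, 0], [0.02, 0, 0], [0.02, 0, 0], [0.02, 0, 0], [0, 0, 0], [0, 0, 0], [0, 0, 0], [0, 0, 0], [0, 0, 0], [0, 0, 0], [0, 0, 0], [0, 0, 0], [0, 0, 0], [0, 0, 0]], "delta_pos": [[0, 0.00268, 3e-05], [0, 0.00268, 3e-05], [0, 0.00268, 3e-05], [0, 0.00268, 3e-05], [0, 0.00268, 3e-05], [0, 0.00268, 3e-05], [0, 0.00268, 3e-05], [0, 0.00268, 3e-05], [0, 0, 0], [0, 0, 0], [0, 0, 0], [0, 0, 0], [0, 0, 0], [0, 0, 0], [0, 0, 0], [0, 0, 0], [0, 0, 0], [0, 0, 0]], "gripper": [0.02, 0.02, 0.02, 0.02, 0.02, 0.02, 0.02, 0.02, 0.02, 0.02, 0.02, 0.02, 0.02, 0.02, 0.02, 0.02, 0.02, 0.02]}}

```text
time: 17.43
tool_pos: [0.5106, 0.2361, 0.2103]
tcp_rot: [-0.414, -3.032, 0.491]
wrist_force: [0.3, -1.2, 4.6]
width: 0.318
grip_force: 61.6
```

```bash
python3 - <<'E'
from h import *
np.set_printoptions(precision=4,suppress=True)
s=read_state();R=Ro.from_rotvec(s['tcp_rot']).as_matrix();print(s['time'],s['tool_pos'],s['wrist_force'],s['grip_force'],R);print('foot',s['tool_pos']+R@[0,0,.1195])
im=vision.read_camera('wrist')[:,:,::-1];cv2.imwrite('pics/w4.png',im)
S=vision.read_camera('scene')[:,:,::-1];cv2.imwrite('pics/s4.png',S)
p=proj(cam('scene'),[.5,.195,.16]).astype(int);c=S[p[1]-55:p[1]+55,p[0]-55:p[0]+55]
o=np.zeros((600,800,3),np.uint8)
o[:,:400][:400]=cv2.resize(c,(400,400),interpolation=2);o[:300,400:]=cv2.resize(im[210:310,230:364],(400,300),interpolation=2)
cv2.imwrite('pics/m4.png',o)
E
```

```text
17.4333 [0.5106 0.2361 0.2103] [ 0.2663 -1.166   4.5849] 61.59621477127075 [[-0.9634  0.2548 -0.0834]
 [ 0.2681  0.9141 -0.3043]
 [-0.0013 -0.3156 -0.9489]]
foot [0.5006 0.1997 0.097 ]
```

View pics/m4.png

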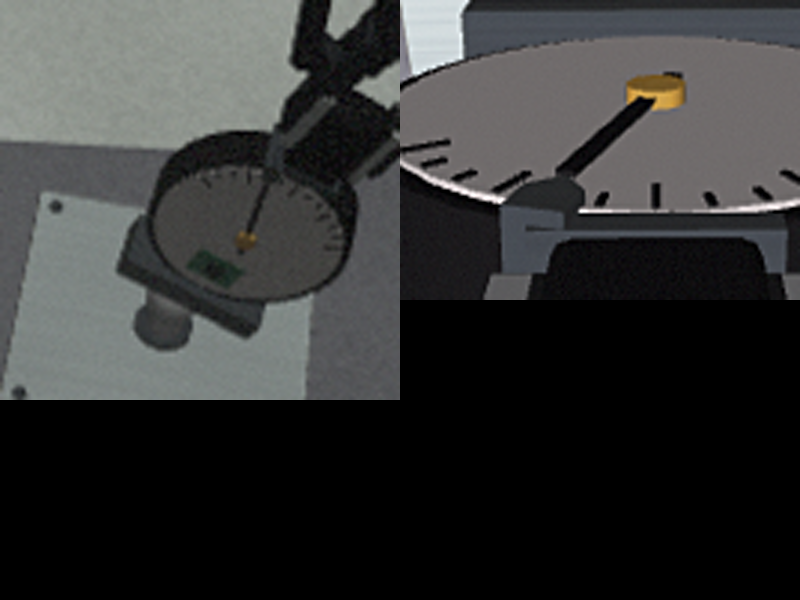

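```bash
python3 -c "
from workcell import ticket
print(ticket.finish_job())"
```

```text
the job is handed in; nothing more can be done
None
```

The job is handed in, with no verdict returned: the lid is down on its stop, and the gauge is held on the stud, leaning about 0.32 rad. The last picture shows the pointer's tip on the wedge's point, and I put the push on the stud at roughly 8 N.

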